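# Mount a cart wheel in the latched truing stand and set the dial gauge to its tread

## Task

Put the cart wheel into the truing stand so that its run-out can be checked: press down both red tabs until the two axle latches stay open, then lift the wheel out of its wooden cradle and lower it gently between the uprights, pressing until both axle ends sit fully home in their slots and both latches have snapped shut over the axle. Then slide the dial gauge up to the wheel until its plunger is pushed in about 5 mm by the tread, and let go. Leave the tools lying round the work where they are.

Things in the scene. Friction and masses are not known exactly. Their poses are not given: they have to be found in the camera images.
- stand: blue steel truing stand, bolted down, place and yaw vary. Origin at bench level under the seated axle's middle; y along the axle, z up, gauge at -x. Base 12 mm thick, x -180 to +70, y +-95 mm. Two uprights, 6 mm plates at y = +-55 mm (104 mm clear between), each with an open-topped slot at x = 0: 15 mm wide from z = 84 (bottom) to 128 mm, then flared to 40 mm at z = 140
- seat (a point): point of the stand where the wheel's centre lies when the axle is fully home in both slots: 90 mm above the bench; axes as the stand's
- latch_left (a joint): fork latch outside the stand's +y upright (y = 62.5 mm), pivot 26 mm to -x of the seated axle. Rad: 0 shut, hook over the slot; 1.0 open, hook swung up clear, tail raised into the slot to 33 mm above the seat. Over-centre spring, changes over at 0.5 and stays at either end. Axle pressed down on the tails (about 4 N a side, about the wheel's weight in all) snaps both shut in the last 14 mm
- latch_right (a joint): the same latch on the slot at the stand's -y
- latch_left_tab (a point): upper face of the left latch's red ribbed tab (24 mm along x, 34 wide, 6 thick). Shut, it is 57 mm to -x of the axle, at y = +75 mm, 21 mm above the seated axle's centre and slopes 30 degrees up towards -x; press straight down (about 4 N): it flips open by itself after about 16 mm and stops 34 mm down
- latch_right_tab (a point): the same on the right latch's tab (y = -75 mm)
- wheel: cart wheel with black tyre and yellow hub, 130 mm diameter, tyre 36 mm wide with flat sides to grip from above, 0.6 kg. Origin at its centre; its y is the steel axle, 12 mm thick and 150 mm long overall, spacers 20 mm thick reach 46 mm either side of the centre. It stands upright at the start, centre 80 mm above the bench
- cradle: plywood cradle, 170 x 84 mm, fixed, in which the wheel stands on a 15 mm floor between two rails 37 mm high (41 mm apart) and two sloped chocks. Origin under its centre at bench level, y along the axle of the wheel it holds
- gauge (a joint): dial gauge's carriage, slides along the stand's +x towards the wheel, 0 (far) to 0.050 m, about 3 N of friction, stays where it is left. The plunger's tip just touches the tread of a seated wheel when this reads 0.025 (1.5 mm more if the axle has shifted in its slot)
- gauge_knob (a point): middle of the upright black knob on top of the gauge carriage, 18 mm diameter, 27 mm tall (115 to 142 mm above the bench), on the stand's centre line, 122 mm to -x of the seat when the carriage reads 0
- plunger (a joint): spring plunger of the dial gauge, 0 = out, grows as it is pushed in, to 0.010 m; soft, about 1 N at 5 mm
- plunger_tip (a point): round tip of the plunger, facing the wheel, at axle height
- ratchet: ratchet lying between stand and cradle, bystander
- spanner_17: large spanner, bystander
- spanner_13: small spanner, bystander
- marker: felt marker, bystander
- tape_measure: yellow tape measure, bystander
- screwdriver_green: green screwdriver, bystander
Mind the look-alikes: they are no part of the job. There is more than one size of the wheel; the job needs the smaller.

How it is judged:
By the outcome, as a careful person would: the job done as asked, in the order asked, and still so for the second after the job is handed in, with the robot touching nothing.
It also fails if it takes over 64 s, if anything falls off the work surface, if the arm or the gripper's body presses on something with over 40 N, if the wrist force passes 120 N, or if a joint passes its speed limit or range.

## Robot

A 6-joint arm with a two-finger parallel gripper is mounted at the origin on a cart in front of the work surface, level with it; the furniture and walls round the work are solid. World frame = base frame: x ahead of the robot, y to its left, z up, the work surface at z = 0. Lengths are in mm, angles in degrees, forces in N, time in s.
With the tool pointing down it reaches from about 300 to 850 mm from the base axis. Payload 4.2 kg.
Tool frame: the origin (TCP) lies midway between the tips of the shut fingers; the grasp point (between the pads) lies 19 mm behind it; x points along the fingers, y is the direction in which the jaws open and shut, and the axes are right-handed (so a half turn about x gives the same grasp; the last joint's range is limited). The gripper opens to 91 mm and grips with 3 to 60 N. Pads are 32 mm wide; open, the fingers measure 118 mm over their backs; the gripper's body (76 mm by 178 mm) begins 60 mm behind the grasp point.
Start: joints at [-73.396, 18.312, 89.639, -0, 72.044, -1.146], TCP at [175.302, -547.642, 213.976] pointing down, gripper open.
Joint ranges: [-177.97, 177.97], [-48.28, 115.42], [12.27, 149.76], [-77.06, 257.06], [2.81, 150.46], [-146.56, 146.56]. Speed limits (degrees/s): [147.25, 147.25, 180, 180, 180, 180].

## Interface

Orientations are given as [roll, pitch, yaw] about the fixed x, y, z axes, in that order (R = Rz(yaw) Ry(pitch) Rx(roll)).
In Python, from workcell import env gives the robot as it stands.
- The arm moves only by the shell command python3 -m handwheel 'ROWS' [FORCE]. ROWS is text: rows parted by semicolons, each of 7 numbers parted by spaces: the turn, a rotation vector about the tool's x, y, z in degrees, then the shift along the tool's x, y, z in m, then the finger opening in m, from 0 to 0.0912. In form: rx ry rz x y z grip; .... A call has 1 to 12 rows; each row is the pose to reach, as a shift and turn from the pose commanded when the call began, along the tool's axes at that moment; what a row does not reach only later rows make up. A row lasts 1/12 s, in which the tool goes at most 41.7 mm and 7.16 degrees, less where a joint would pass 70% of its speed; a pose out of reach is approached as far as the arm can. A call with a gripper value outside its range is refused whole. The fingers move at their own pace and stop on an object; FORCE is the grip in N (left out, the last holds). Time passes only in rows, so rows that repeat a pose let the fingers close. It gives the time, the measured TCP pose, the force and the opening at its end, in the units of the state.
- env.state(): the state, without advancing time (a new reading comes with each control period).
- env.grab_frame(name): name is "scene" or "side" or "wrist"; returns the picture (400x640x3 uint8, red, green, blue); there is no depth.
- env.get_calibration(name): a dict with "mtx" (3x3 intrinsics, pixels), "k1" (the pictures are not rectified: a ray, as slopes to the right and down, at radius r is drawn at 1 + k1 r^2 times it, then the intrinsics apply), "T" (4x4, takes a point from camera to world coordinates); the wrist camera has in their place "hand_eye" (4x4, takes a point from camera to tool coordinates, whose origin is the TCP and whose axes are the tool frame's). Camera axes: x right, y up, looking along -z (the intrinsics and any distortion apply to the point x, -y, -z); pixel columns grow to the right and rows downward; lengths in mm; the calibration is good to about 2 mm. A picture is of the moment at which its call begins: read the wrist's pose just before it. get_calibration takes no time and is no camera call.
- env.job_done(): hands the job in, once; it reports no verdict.
The state is a dict: "time_s": time; "qpos": joint angles; "qvel": joint speeds; "effort": joint torques, N m; "ee_pos": TCP position; "ee_rot": TCP orientation; "force": force on the tool from outside, world axes, zero at the start; "torque": the same for the moment, N m; "gripper_width": finger opening in mm.
Only numpy, scipy, OpenCV 4.12 (cv2) and the standard library are available. Lean on these libraries where they do the work, as an engineer would, in place of code of your own. Each camera call takes 0.05 s, during which the arm holds its last target. There are 200 camera calls.

## Working session

There is one attempt and no reset: what is moved stays moved. The work goes in short steps, Python scripts to look and compute and a shell command to move; the robot and the scene stay as the last step left them, time stands still between calls to the robot, and variables do not carry over. Pictures are saved under pics/ and viewed, on a budget of 10 in all, crops included, one or two more only if the job needs it, and the job is handed in when it is done.

```bash
ls; mkdir -p pics; python3 - <<'E'
from workcell import env
import cv2,numpy as np
s=env.state();print(s)
a=env.grab_frame("scene");b=env.grab_frame("side")
for n,i in(("scene",a),("side",b)):
    cv2.imwrite(f"pics/{n}0.png",i[:,:,::-1]);c=env.get_calibration(n);print(n,np.round(c["mtx"],1).tolist(),c["k1"],np.round(c["T"],3).tolist())
c=env.get_calibration("wrist");print(c)
E
```

```text
pics
{'time_s': 0.0, 'qpos': array([-7.33955275e+01,  1.83480979e+01,  8.97080904e+01, -2.55546828e-03,
        7.20437328e+01, -1.14667054e+00]), 'qvel': array([ 0.04873964,  0.05105702, -0.05799583, -0.00010153, -0.04161748,
        0.01486654]), 'effort': array([ 3.76721800e-07, -4.12453687e+01, -2.31972599e+01,  7.27023580e-02,
        4.58435481e-02, -1.63268041e-04]), 'ee_pos': array([ 175.13781037, -547.12736864,  213.14439485]), 'ee_rot': array([-89.75377628,  89.90004933, 107.9981567 ]), 'force': array([0.03250561, 0.75452947, 0.42687138]), 'torque': array([0.04475784, 0.03508997, 0.01955356]), 'gripper_width': 91.25165535576622}
scene [[397.9, 0.0, 322.5], [0.0, 397.9, 200.6], [0.0, 0.0, 1.0]] -0.0524694472352797 [[-0.85, 0.336, -0.407, -87.26], [-0.527, -0.566, 0.634, 782.844], [-0.017, 0.753, 0.658, 1023.399], [0.0, 0.0, 0.0, 1.0]]
side [[463.5, 0.0, 322.6], [0.0, 463.5, 202.2], [0.0, 0.0, 1.0]] -0.03665485162908713 [[0.022, 0.425, -0.905, -1264.228], [-1.0, 0.021, -0.015, -118.375], [0.013, 0.905, 0.425, 940.752], [0.0, 0.0, 0.0, 1.0]]
{'mtx': array([[283.4094911 ,   0.        , 320.03375536],
       [  0.        , 283.4094911 , 196.13629905],
       [  0.        ,   0.        ,   1.        ]]), 'k1': 0.012334321101159215, 'hand_eye': array([[ 8.80313853e-04,  2.59531783e-01, -9.65734166e-01,
        -1.70140970e+02],
       [ 9.99997900e-01,  1.55902652e-03,  1.33052033e-03,
         5.06665954e-01],
       [ 1.85091748e-03, -9.65733308e-01, -2.59529866e-01,
        -7.27386661e+01],
       [ 0.00000000e+00,  0.00000000e+00,  0.00000000e+00,
         1.00000000e+00]])}
```

View pics/scene0.png

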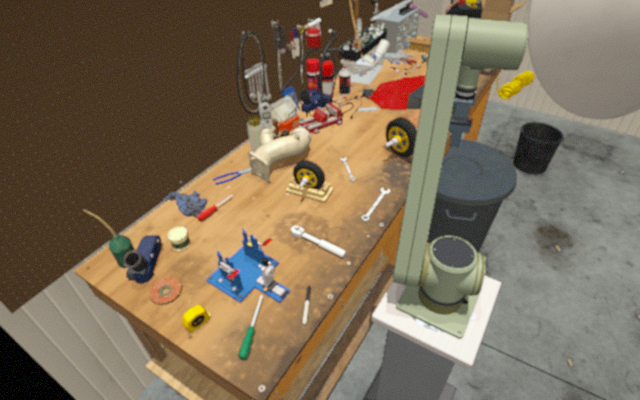

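View pics/side0.png

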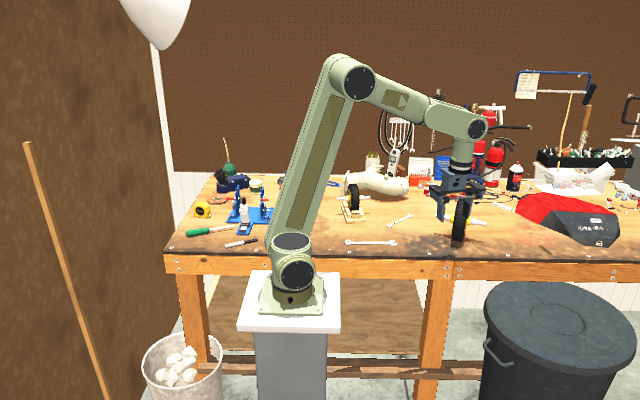

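Candidates for "the wheel": the one in the wooden cradle, scene (309,177) / side (352,198), and the larger wheel, scene (402,138) / side (460,220). The description says cradle and smaller, so I choose the first. Other look-alike is the red/brown disc at (166,291). The stand is blue at (248,270).

```bash
cat > h.py <<'E'
from workcell import env
import cv2,numpy as np
from scipy.spatial.transform import Rotation as Ro
def R_of(s): return Ro.from_euler('xyz',s['ee_rot'],degrees=True).as_matrix()
def snap(n,f=None):
    s=env.state(); i=env.grab_frame(n); c=env.get_calibration(n)
    if n=='wrist':
        T=np.eye(4);T[:3,:3]=R_of(s);T[:3,3]=s['ee_pos'];T=T@c['hand_eye']
    else: T=np.array(c['T'])
    if f: cv2.imwrite(f,i[:,:,::-1])
    np.savez(f'pics/{n}_last.npz',i=i,T=T,K=c['mtx'],k=c['k1'])
    return i,(T,c['mtx'],c['k1'])
def last(n):
    d=np.load(f'pics/{n}_last.npz');return d['i'],(d['T'],d['K'],float(d['k']))
def ray(cam,uv):
    T,K,k=cam
    p=cv2.undistortPoints(np.array([[uv]],float),K,np.array([k,0,0,0.]))[0,0]
    d=T[:3,:3]@[p[0],-p[1],-1];return T[:3,3],d/np.linalg.norm(d)
def onz(cam,uv,z):
    o,d=ray(cam,uv);return o+d*(z-o[2])/d[2]
def tri(c1,u1,c2,u2):
    o1,d1=ray(c1,u1);o2,d2=ray(c2,u2)
    t=np.linalg.lstsq(np.c_[d1,-d2],o2-o1,rcond=None)[0]
    a,b=o1+d1*t[0],o2+d2*t[1];return (a+b)/2,np.linalg.norm(a-b)
def proj(cam,P):
    T,K,k=cam;p=T[:3,:3].T@(np.array(P,float)-T[:3,3]);a=np.array([p[0],-p[1]])/-p[2]
    a*=1+k*(a@a);return K[:2,:2]@a+K[:2,2]
def blobs(i,lo,hi,box=None,amin=8):
    m=cv2.inRange(cv2.cvtColor(i,cv2.COLOR_RGB2HSV),np.array(lo),np.array(hi))
    if box:
        z=np.zeros_like(m);x0,y0,x1,y1=box;z[y0:y1,x0:x1]=m[y0:y1,x0:x1];m=z
    n,l,st,ce=cv2.connectedComponentsWithStats(m)
    return [(st[j,4],ce[j].round(1).tolist(),st[j,:4].tolist()) for j in range(1,n) if st[j,4]>=amin]
def plan(P,yaw):
    """tool straight down, jaw (tool y) direction at world angle yaw; shift (tool axes, m) and rotvec from now"""
    s=env.state();R=R_of(s);x=np.array([0,0,-1.]);best=None
    for a in(yaw,yaw+180):
        y=np.array([np.cos(np.radians(a)),np.sin(np.radians(a)),0]);G=np.c_[x,y,np.cross(x,y)]
        r=Ro.from_matrix(R.T@G).as_rotvec(degrees=True)
        print('yaw',a,'turn',r.round(2),'shift',(R.T@(np.array(P)-s['ee_pos'])/1000).round(4),'q6',s['qpos'][5].round(1))
E
python3 - <<'E'
from h import *
for n in('scene','side'):
    i,c=snap(n)
    print(n,'yellow',blobs(i,(20,120,90),(35,255,255)))
    print(n,'blue',blobs(i,(100,130,60),(120,255,255),None,20))
    print(n,'red',blobs(i,(0,150,110),(6,255,255),None,4))
    cv2.imwrite(f'pics/{n}crop.png',cv2.resize(i[225:310,190:310] if n=='scene' else i[180:260,200:380],None,fx=4,fy=4,interpolation=cv2.INTER_CUBIC)[:,:,::-1])
s=env.state();print(R_of(s).round(3).tolist())
E
```

```text
scene yellow [(np.int32(73), [471.6, 3.0], [466, 0, 12, 8]), (np.int32(20), [301.6, 29.8], [300, 27, 5, 6]), (np.int32(514), [515.7, 84.7], [497, 71, 38, 29]), (np.int32(41), [255.6, 121.0], [253, 117, 6, 9]), (np.int32(11), [249.8, 122.0], [249, 119, 3, 6]), (np.int32(278), [399.1, 138.4], [388, 126, 21, 26]), (np.int32(202), [307.3, 176.9], [297, 168, 21, 20]), (np.int32(8), [249.1, 243.9], [248, 243, 3, 3]), (np.int32(447), [194.2, 316.5], [181, 304, 30, 29])]
scene blue [(np.int32(55), [287.9, 90.9], [283, 87, 12, 9]), (np.int32(1603), [242.2, 271.0], [208, 232, 70, 69]), (np.int32(76), [274.1, 295.6], [265, 291, 19, 11])]
scene red [(np.int32(21), [461.4, 1.4], [459, 0, 6, 5]), (np.int32(53), [312.5, 30.4], [306, 28, 14, 6]), (np.int32(10), [291.4, 36.7], [291, 34, 2, 6]), (np.int32(122), [313.1, 41.2], [307, 36, 14, 12]), (np.int32(86), [312.6, 64.2], [306, 58, 14, 14]), (np.int32(155), [327.6, 67.5], [322, 60, 12, 16]), (np.int32(11), [409.9, 61.6], [408, 61, 6, 3]), (np.int32(6), [310.7, 65.0], [309, 64, 4, 4]), (np.int32(999), [396.2, 92.5], [369, 76, 56, 34]), (np.int32(10)
[... 2709 characters left out ...]
180.9], [409, 177, 22, 9]), (np.int32(64), [491.6, 183.2], [485, 180, 14, 7]), (np.int32(8), [425.1, 185.1], [422, 185, 7, 2]), (np.int32(19), [426.5, 191.9], [425, 190, 5, 6]), (np.int32(9), [463.4, 193.3], [462, 192, 4, 3]), (np.int32(5), [503.2, 192.4], [502, 192, 3, 2]), (np.int32(1492), [553.2, 205.9], [515, 192, 100, 32]), (np.int32(17), [453.6, 196.2], [450, 195, 10, 3]), (np.int32(5), [632.8, 195.4], [632, 195, 3, 2]), (np.int32(12), [228.9, 198.1], [225, 197, 9, 3]), (np.int32(11), [264.4, 199.5], [261, 199, 7, 2]), (np.int32(8), [609.0, 199.5], [607, 199, 5, 2]), (np.int32(16), [638.4, 202.1], [637, 198, 3, 9])]
[[-0.0, 0.305, -0.952], [0.001, -0.952, -0.305], [-1.0, -0.001, -0.0]]
```

```bash
python3 - <<'E'
from h import *
i,c=last('scene');j,d=last('side')
print(tri(c,(309,178),d,(352,198)))
for p in((248,270),(207,281),(240,298),(286,296),(309,195)):print(p,onz(c,p,12))
E
```

```text
(array([ 613.47322092, -217.23416016,   79.66690439]), np.float64(5.9851812806482485))
(248, 270) [565.11770759 221.86909613  12.        ]
(207, 281) [648.45971336 324.7070127   12.        ]
(240, 298) [516.05680942 318.93487169  12.        ]
(286, 296) [400.44930962 239.78696853  12.        ]
(309, 195) [ 601.06081206 -193.68506728   12.        ]
```

View pics/scenecrop.png

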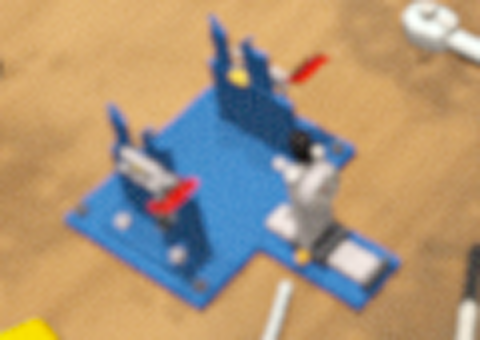

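The crop shows the stand: red tabs at scene (232,274) and (267,242), the gauge's black knob at about (265,261), towards the robot. Slots are free.

```bash
python3 - <<'E'
from h import *
i,c=last('scene');j,d=last('side')
L=tri(c,(232.3,274.2),d,(228.9,198.1));Rr=tri(c,(266.8,241.6),d,(264.4,199.5));print(L,Rr)
l,r=L[0],Rr[0];y=(l-r)[:2];print('tabdist',np.linalg.norm(y));y/=np.linalg.norm(y);x=np.array([y[1],-y[0]])
print('yaw x',np.degrees(np.arctan2(x[1],x[0])),'seat',(l+r)[:2]/2+57*x)
plan([*((l+r)[:2]/2+20*x),330],np.degrees(np.arctan2(y[1],y[0])))
plan([480,180,330],np.degrees(np.arctan2(y[1],y[0])))
E
```

```text
(array([531.46372446, 312.19883586, 108.32528458]), np.float64(1.84278244481876)) (array([523.92745679, 158.13602858, 109.00785455]), np.float64(2.486231734036632))
tabdist 154.24702239467206
yaw x -2.8004969064672203 seat [584.62751631 232.38250159]
yaw 87.19950309353278 turn [-1.5945e+02 -9.0000e-02  2.0000e-02] shift [-0.1159 -0.6309 -0.593 ] q6 -1.1
yaw 267.19950309353277 turn [2.055e+01 1.000e-02 6.000e-02] shift [-0.1159 -0.6309 -0.593 ] q6 -1.1
yaw 87.19950309353278 turn [-1.5945e+02 -9.0000e-02  2.0000e-02] shift [-0.1159 -0.5999 -0.512 ] q6 -1.1
yaw 267.19950309353277 turn [2.055e+01 1.000e-02 6.000e-02] shift [-0.1159 -0.5999 -0.512 ] q6 -1.1
```

```bash
python3 - <<'E'
from h import *
plan([560,-217,330],87.2)
E
```

```text
yaw 87.2 turn [-1.5945e+02 -9.0000e-02  2.0000e-02] shift [-0.1163 -0.1975 -0.4672] q6 -1.1
yaw 267.2 turn [2.055e+01 1.000e-02 6.000e-02] shift [-0.1163 -0.1975 -0.4672] q6 -1.1
```

```bash
python3 -m handwheel '-159 0 0 -0.116 -0.197 -0.467 0.09;-159 0 0 -0.116 -0.197 -0.467 0.09;-159 0 0 -0.116 -0.197 -0.467 0.09;-159 0 0 -0.116 -0.197 -0.467 0.09;-159 0 0 -0.116 -0.197 -0.467 0.09;-159 0 0 -0.116 -0.197 -0.467 0.09;-159 0 0 -0.116 -0.197 -0.467 0.09;-159 0 0 -0.116 -0.197 -0.467 0.09;-159 0 0 -0.116 -0.197 -0.467 0.09;-159 0 0 -0.116 -0.197 -0.467 0.09;-159 0 0 -0.116 -0.197 -0.467 0.09;-159 0 0 -0.116 -0.197 -0.467 0.09'; python3 - <<'E'
from h import *
plan([560,-217,330],87.2)
E
```

```text
time_s: 1.2
ee_pos: [546.4, -228.6, 325.9]
ee_rot: [-54.1, 90.0, -130.0]
force: [-0.8, -1.9, 0.1]
gripper_width: 90.2
yaw 87.2 turn [-7.314e+01 -0.000e+00  1.000e-02] shift [-0.0041  0.016  -0.0079] q6 -37.9
yaw 267.2 turn [1.0686e+02 2.0000e-02 0.0000e+00] shift [-0.0041  0.016  -0.0079] q6 -37.9
```

```bash
python3 -m handwheel '-73 0 0 -0.004 0.016 -0.008 0.09;-73 0 0 -0.004 0.016 -0.008 0.09;-73 0 0 -0.004 0.016 -0.008 0.09;-73 0 0 -0.004 0.016 -0.008 0.09;-73 0 0 -0.004 0.016 -0.008 0.09;-73 0 0 -0.004 0.016 -0.008 0.09;-73 0 0 -0.004 0.016 -0.008 0.09;-73 0 0 -0.004 0.016 -0.008 0.09;-73 0 0 -0.004 0.016 -0.008 0.09;-73 0 0 -0.004 0.016 -0.008 0.09;-73 0 0 -0.004 0.016 -0.008 0.09;-73 0 0 -0.004 0.016 -0.008 0.09'; python3 - <<'E'
from h import *
i,c=snap('wrist','pics/w1.png')
i2,c2=snap('side'); np.savez('pics/wheelview.npz',i=i,T=c[0],K=c[1],k=c[2])
plan([505,235,330],87.2)
print(blobs(i,(20,120,90),(35,255,255),None,40))
E
```

```text
time_s: 2.2
ee_pos: [558.8, -218.7, 329.3]
ee_rot: [171.2, 90.0, 167.8]
force: [0.3, 1.0, 0.0]
gripper_width: 90.0
yaw 87.2 turn [-0.64 -0.01 -0.  ] shift [-0.0006  0.4497 -0.081 ] q6 -109.0
yaw 267.2 turn [ 1.7936e+02 -0.0000e+00  2.0000e-02] shift [-0.0006  0.4497 -0.081 ] q6 -109.0
[(np.int32(1887), [19.3, 87.6], [0, 43, 51, 88]), (np.int32(216), [333.0, 208.3], [326, 184, 14, 49]), (np.int32(83), [302.2, 213.1], [299, 205, 8, 17]), (np.int32(49), [489.2, 261.9], [486, 253, 8, 18])]
```

View pics/w1.png

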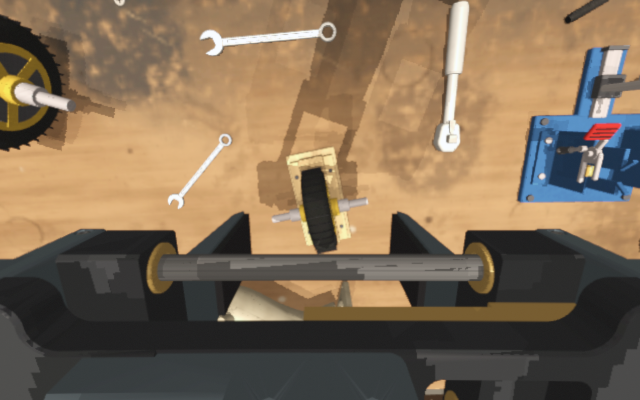

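Wrist view: the small wheel sits in the cradle, with axle ends at (273,219) and (367,201); big wheel at left (19,88). That confirms the choice.

```bash
python3 - <<'E'
from h import *
i,c=last('wrist')
a=onz(c,(274.5,218.5),80);b=onz(c,(366.5,201.5),80)
print(a,b,(a+b)/2,np.linalg.norm(a-b),np.degrees(np.arctan2(*(b-a)[1::-1])))
y=blobs(i,(20,120,90),(35,255,255),(290,180,345,235),40)
p=onz(c,(333.,208.3),80);q=onz(c,(302.2,213.1),80);print(p,q,(p+q)/2)
# tyre mask: dark pixels in box -> top centreline
g=cv2.cvtColor(i,cv2.COLOR_RGB2GRAY);m=np.zeros_like(g);m[160:252,290:345]=(g[160:252,290:345]<60)*255
cn=max(cv2.findContours(m,0,2)[0],key=cv2.contourArea);r=cv2.minAreaRect(cn);print(r,cv2.boxPoints(r).tolist())
for bx in cv2.boxPoints(r):print(bx,onz(c,bx,110)[:2])
E
```

```text
[ 629.59974238 -294.81155137   80.        ] [ 610.7837196  -150.64090084   80.        ] [ 620.19173099 -222.72622611   80.        ] 145.3933258048146 97.43576707163497
[ 618.55984637 -202.65070249   80.        ] [ 623.41903162 -250.89186217   80.        ] [ 620.98943899 -226.77128233   80.        ]
((317.1821594238281, 209.7592315673828), (82.79029083251953, 25.22152328491211), 78.87081146240234) [[296.8183898925781, 171.5767059326172], [321.5655822753906, 166.70838928222656], [337.5459289550781, 247.94175720214844], [312.7987365722656, 252.81007385253906]]
[296.8184 171.5767] [ 552.59869246 -251.07301906]
[321.56558 166.70839] [ 547.91013893 -216.33509407]
[337.54593 247.94176] [ 671.45766355 -199.83211077]
[312.79874 252.81007] [ 677.1083004 -237.2899903]
```

```bash
python3 -m handwheel '0 0 0 0 0.45 -0.081 0.09;0 0 0 0 0.45 -0.081 0.09;0 0 0 0 0.45 -0.081 0.09;0 0 0 0 0.45 -0.081 0.09;0 0 0 0 0.45 -0.081 0.09;0 0 0 0 0.45 -0.081 0.09;0 0 0 0 0.45 -0.081 0.09;0 0 0 0 0.45 -0.081 0.09;0 0 0 0 0.45 -0.081 0.09;0 0 0 0 0.45 -0.081 0.09;0 0 0 0 0.45 -0.081 0.09;0 0 0 0 0.45 -0.081 0' ; python3 - <<'E'
from h import *
i,c=snap('wrist','pics/w2.png')
print(blobs(i,(0,140,90),(6,255,255),None,20),blobs(i,(175,140,90),(180,255,255),None,20))
E
```

```text
time_s: 3.3
ee_pos: [502.6, 241.8, 328.9]
ee_rot: [109.6, 89.8, 106.6]
force: [0.1, 0.2, -0.0]
gripper_width: 86.2
[(np.int32(267), [368.3, 191.0], [357, 185, 24, 13]), (np.int32(275), [262.0, 191.7], [250, 186, 25, 13])] []
```

View pics/w2.png

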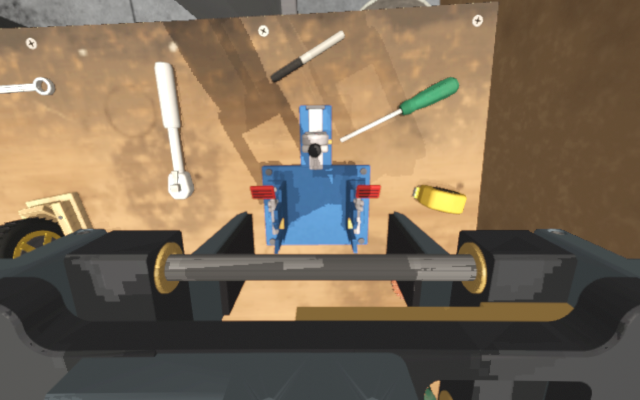

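Stand from above: red tabs at (262,192) and (368,191), knob at (314,150), base edges square to the picture.

```bash
python3 - <<'E'
from h import *
i,c=snap('wrist')
s=env.state();print(s['ee_pos'],s['qpos'][5])
rb=blobs(i,(0,140,90),(6,255,255),None,20);print(rb)
rb=sorted(rb,key=lambda b:b[1][0]);r,l=[onz(c,b[1],111) for b in rb[:2]]
y=(l-r)[:2];print(l,r,np.linalg.norm(y));y/=np.linalg.norm(y);x=np.array([y[1],-y[0]])
print('yaw x',np.degrees(np.arctan2(x[1],x[0])),'seat',(l+r)[:2]/2+57*x)
k=onz(c,(314,150),142)[:2];print('knob',k,'->seat',k+122*x)
m=cv2.inRange(cv2.cvtColor(i,cv2.COLOR_RGB2HSV),(100,130,60),(120,255,255));m[:, :200]=0;m[:,430:]=0
ys,xs=np.where(m);print([ (y0,xs[ys==y0].min(),xs[ys==y0].max()) for y0 in(172,178,230,238)],[(x0,ys[xs==x0].min(),ys[xs==x0].max()) for x0 in (285,300,335,345)])
for u in((267,240),(368,240),(268,172),(370,172)):print(u,onz(c,u,12)[:2])
E
```

```text
[503.53950542 236.37825934 329.15129534] -62.81341792455399
[(np.int32(276), [265.0, 191.1], [253, 185, 25, 14]), (np.int32(259), [371.1, 190.4], [360, 185, 24, 13])]
[529.43200588 308.67564387 111.        ] [522.09702706 159.26767168 111.        ] 149.58791417866388
yaw x -2.8106008884062854 seat [582.69595014 231.17668737]
knob [465.50724959 232.55765465] ->seat [587.3604936 226.5754373]
[(172, np.int64(266), np.int64(371)), (178, np.int64(266), np.int64(370)), (230, np.int64(270), np.int64(368)), (238, np.int64(270), np.int64(368))] [(285, np.int64(166), np.int64(242)), (300, np.int64(166), np.int64(242)), (335, np.int64(166), np.int64(242)), (345, np.int64(165), np.int64(242))]
(267, 240) [638.69523836 132.10313245]
(368, 240) [649.18985309 319.10514679]
(268, 172) [511.73391649 147.05287784]
(370, 172) [521.62197762 324.13263325]
```

```bash
cat >> h.py <<'E'
A=np.radians(-2.8);SX=np.array([np.cos(A),np.sin(A),0]);SY=np.array([-np.sin(A),np.cos(A),0]);SEAT=np.array([583,231,0.])
def st(x,y,z): return SEAT+x*SX+y*SY+[0,0,z]
E
python3 - <<'E'
from h import *
print(env.state()['ee_pos']);plan(st(-60,77,140),87.2);plan(st(-60,-77,140),87.2)
E
```

```text
[503.53950542 236.37825934 329.15129534]
yaw 87.2 turn [-0.4  -0.02  0.05] shift [0.1891 0.0758 0.0192] q6 -62.8
yaw 267.2 turn [1.796e+02 8.000e-02 3.000e-02] shift [0.1891 0.0758 0.0192] q6 -62.8
yaw 87.2 turn [-0.4  -0.02  0.05] shift [ 0.1892 -0.0782  0.0202] q6 -62.8
yaw 267.2 turn [1.796e+02 8.000e-02 3.000e-02] shift [ 0.1892 -0.0782  0.0202] q6 -62.8
```

```bash
python3 -m handwheel '0 0 0 0.04 0.04 0.015 0;0 0 0 0.08 0.076 0.019 0;0 0 0 0.12 0.076 0.019 0;0 0 0 0.155 0.076 0.019 0;0 0 0 0.18 0.076 0.019 0;0 0 0 0.185 0.076 0.019 0;0 0 0 0.195 0.076 0.019 0;0 0 0 0.205 0.076 0.019 0;0 0 0 0.215 0.076 0.019 0' 20; python3 -c "
from h import *
print(env.state()['ee_pos'],env.state()['force']);plan(st(-60,77,85),87.2)"
```

```text
time_s: 4.15
ee_pos: [529.3, 310.0, 116.5]
ee_rot: [30.2, 89.7, 26.8]
force: [0.2, 0.0, 2.2]
gripper_width: 18.3
[529.28545076 309.95895906 116.48037251] [0.23784457 0.0354388  2.24394085]
yaw 87.2 turn [-0.59  0.26 -0.15] shift [ 0.0315  0.0007 -0.0026] q6 -57.3
yaw 267.2 turn [179.41  -0.23  -0.4 ] shift [ 0.0315  0.0007 -0.0026] q6 -57.3
```

```bash
python3 -m handwheel '0 0 0 0.005 0 -0.002 0;0 0 0 0.012 0 -0.003 0;0 0 0 0.020 0 -0.003 0;0 0 0 0.027 0 -0.003 0;0 0 0 0.031 0 -0.003 0;0 0 0 0.031 0 -0.003 0'; python3 -m handwheel '0 0 0 -0.01 0 0 0;0 0 0 -0.04 0 0 0;0 0 0 -0.06 -0.04 0 0;0 0 0 -0.06 -0.08 0 0;0 0 0 -0.06 -0.12 0 0;0 0 0 -0.06 -0.154 0 0;0 0 0 -0.06 -0.154 0 0;0 0 0 -0.06 -0.154 0 0'; python3 -c "
from h import *
print(env.state()['ee_pos'],env.state()['force']);plan(st(-60,-77,115),87.2)
i,c=snap('wrist','pics/w3.png')
print(blobs(i,(0,140,90),(6,255,255),None,20))"
```

```text
time_s: 4.65
ee_pos: [523.9, 309.9, 82.3]
ee_rot: [-138.7, 89.9, -142.0]
force: [0.1, 0.2, 0.9]
gripper_width: 0.6
time_s: 5.32
ee_pos: [515.9, 155.1, 144.8]
ee_rot: [23.7, 89.9, 20.2]
force: [-0.2, 0.9, 0.2]
gripper_width: 0.6
[515.939523   155.14939725 144.81709102] [-0.21799129  0.86523483  0.20936334]
yaw 87.2 turn [-0.69  0.11 -0.05] shift [0.0298 0.0021 0.0032] q6 -71.0
yaw 267.2 turn [ 1.7931e+02 -7.0000e-02 -1.7000e-01] shift [0.0298 0.0021 0.0032] q6 -71.0
[(np.int32(883), [494.3, 209.3], [474, 197, 41, 26]), (np.int32(109), [342.6, 221.5], [336, 216, 12, 14])]
```

```bash
python3 -m handwheel '0 0 0 0.015 0.002 0.003 0;0 0 0 0.028 0.002 0.003 0;0 0 0 0.035 0.002 0.003 0;0 0 0 0.043 0.002 0.003 0;0 0 0 0.051 0.002 0.003 0;0 0 0 0.059 0.002 0.003 0;0 0 0 0.062 0.002 0.003 0;0 0 0 0.062 0.002 0.003 0'; python3 -c "
from h import *
print(env.state()['ee_pos'],env.state()['force'])"; python3 -m handwheel '0 0 0 -0.02 0 0 0;0 0 0 -0.06 0 0 0;0 0 0 -0.10 0.03 0 0;0 0 0 -0.14 0.05 0 0.09;0 0 0 -0.18 0.075 -0.02 0.09;0 0 0 -0.22 0.075 -0.03 0.09;0 0 0 -0.22 0.075 -0.03 0.09;0 0 0 -0.22 0.075 -0.03 0.09' ; python3 -c "
from h import *
i,c=snap('wrist')
print(env.state()['ee_pos'],blobs(i,(0,140,90),(6,255,255),None,20))
cv2.imwrite('pics/w4.png',cv2.resize(i[120:300,200:440],None,fx=3,fy=3,interpolation=cv2.INTER_CUBIC)[:,:,::-1])"
```

```text
time_s: 6.03
ee_pos: [518.9, 158.6, 81.5]
ee_rot: [48.1, 90.0, 44.8]
force: [-0.9, 0.6, 3.0]
gripper_width: 0.2
[518.85554675 158.5994031   81.54900268] [-0.91563128  0.62591411  2.98020318]
time_s: 6.7
ee_pos: [494.2, 236.7, 306.8]
ee_rot: [28.5, 89.4, 25.3]
force: [-0.2, -0.3, 0.3]
gripper_width: 31.1
[493.68110137 235.69666498 303.73476007] [(np.int32(302), [370.4, 192.1], [359, 185, 23, 15]), (np.int32(314), [267.1, 193.3], [257, 186, 22, 16])]
```

View pics/w4.png

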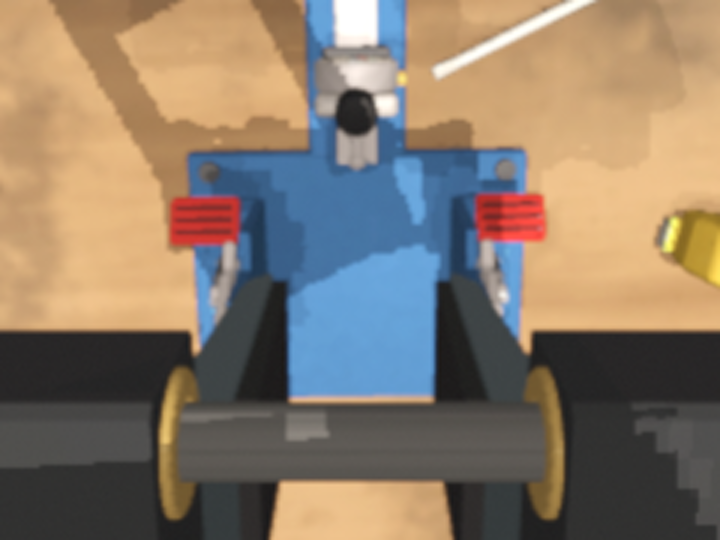

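Both tabs, at crop (205,220) and (510,217), now look flat and wider. I check their height from the known 150 mm spacing.

```bash
python3 - <<'E'
from h import *
i,c=last('wrist')
rb=sorted(blobs(i,(0,140,90),(6,255,255),None,20),key=lambda b:b[1][0])
for z in(77,94,111):
    r,l=[onz(c,b[1],z) for b in rb];print(z,np.linalg.norm(l-r),((l+r)/2)[:2], ((l+r)/2-SEAT)@SX,((l+r)/2-SEAT)@SY)
s=env.state();plan([595,-222,250],97)
E
```

```text
77 150.46454311748414 [525.12593388 233.85926194] -57.94464672061629 0.028713569454167896
94 144.0576998483324 [520.63347755 234.09873471] -62.44343786335772 0.04844498588413268
111 137.65085657918056 [516.14102122 234.33820749] -66.94222900609915 0.06817640231406907
yaw 97 turn [-10.24   0.31  -0.11] shift [ 0.0533 -0.4514  0.1267] q6 -62.4
yaw 277 turn [ 1.6976e+02 -1.6000e-01 -4.6000e-01] shift [ 0.0533 -0.4514  0.1267] q6 -62.4
```

```bash
python3 -m handwheel '-10 0 0 0.0 -0.45 0.08 0.09;-10 0 0 0.01 -0.45 0.08 0.09;-10 0 0 0.02 -0.45 0.08 0.09;-10 0 0 0.03 -0.45 0.08 0.09;-10 0 0 0.053 -0.45 0.08 0.09;-10 0 0 0.053 -0.45 0.08 0.09;-10 0 0 0.053 -0.45 0.08 0.09;-10 0 0 0.053 -0.45 0.08 0.09;-10 0 0 0.053 -0.45 0.08 0.09;-10 0 0 0.053 -0.45 0.08 0.09;-10 0 0 0.053 -0.45 0.08 0.09;-10 0 0 0.053 -0.45 0.08 0.09' ; python3 -m handwheel '0 0 0 0 0 0 0.09;0 0 0 0 0 0 0.09'; python3 -c "
from h import *
i,c=snap('wrist')
print(env.state()['ee_pos'])
cv2.imwrite('pics/w5.png',cv2.resize(i[100:300,200:440],None,fx=3,fy=3,interpolation=cv2.INTER_CUBIC)[:,:,::-1])"
```

```text
time_s: 7.75
ee_pos: [545.7, -225.5, 244.2]
ee_rot: [-170.3, 89.7, -163.9]
force: [0.4, -0.4, -1.0]
gripper_width: 90.3
time_s: 7.92
ee_pos: [546.1, -219.0, 246.7]
ee_rot: [141.4, 89.8, 148.1]
force: [0.1, -0.7, -0.2]
gripper_width: 90.1
[ 546.36477005 -218.23666757  247.41034192]
```

View pics/w5.png

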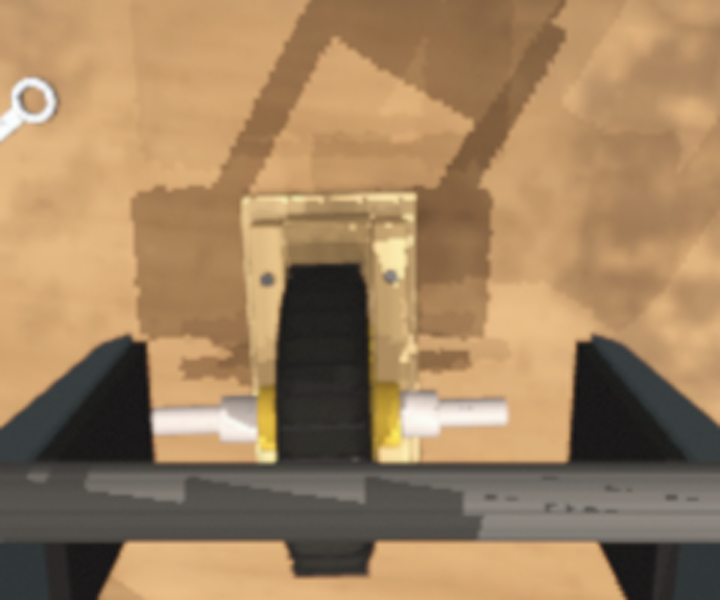

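The wheel is under the gripper: spacer ends at crop (222,418) and (440,413), right axle end at (507,411), so the axle is almost square to the jaws.

```bash
python3 - <<'E'
from h import *
i,c=last('wrist')
f=lambda u,v:onz(c,(200+u/3,100+v/3),80)
a,b,e=f(222,419),f(440,413),f(507,411)
print(a,b,e,'sp',np.linalg.norm(a-b),'end',np.linalg.norm((a+b)/2-e))
d=e-a;yw=np.degrees(np.arctan2(d[1],d[0]));u=d/np.linalg.norm(d)
C1=(a+b)/2;C2=e-75*u;print(yw,C1,C2)
C=(C1+C2)/2;plan([C[0],C[1],160],yw);plan([C[0],C[1],112],yw)
E
```

```text
[ 626.47709801 -269.259045     80.        ] [ 613.34079848 -177.12085425   80.        ] [ 609.22157305 -148.86937836   80.        ] sp 93.06991222344382 end 75.08506710153335
98.15668598699637 [ 619.90894825 -223.18994962   80.        ] [ 619.86262178 -223.11066123   80.        ]
yaw 98.15668598699637 turn [-1.46 -0.1  -0.09] shift [ 0.0873 -0.0136  0.0726] q6 -119.6
yaw 278.15668598699637 turn [ 1.7854e+02 -1.4000e-01  1.5000e-01] shift [ 0.0873 -0.0136  0.0726] q6 -119.6
yaw 98.15668598699637 turn [-1.46 -0.1  -0.09] shift [ 0.1353 -0.0137  0.0727] q6 -119.6
yaw 278.15668598699637 turn [ 1.7854e+02 -1.4000e-01  1.5000e-01] shift [ 0.1353 -0.0137  0.0727] q6 -119.6
```

```bash
python3 -m handwheel '-1.5 0 0 0.02 -0.014 0.04 0.09;-1.5 0 0 0.04 -0.014 0.073 0.09;-1.5 0 0 0.06 -0.014 0.073 0.09;-1.5 0 0 0.085 -0.014 0.073 0.09;-1.5 0 0 0.105 -0.014 0.073 0.09;-1.5 0 0 0.125 -0.014 0.073 0.09;-1.5 0 0 0.135 -0.014 0.073 0.09;-1.5 0 0 0.135 -0.014 0.073 0.09' 45; python3 -m handwheel '0 0 0 0 0 0 0.03;0 0 0 0 0 0 0.03;0 0 0 0 0 0 0.03;0 0 0 0 0 0 0.03;0 0 0 0 0 0 0.03;0 0 0 0 0 0 0.03;0 0 0 0 0 0 0.03;0 0 0 0 0 0 0.03'; python3 -c "
from h import *
s=env.state();print(s['ee_pos'],s['force'],s['gripper_width'])"
```

```text
time_s: 8.63
ee_pos: [619.6, -222.3, 111.1]
ee_rot: [149.5, 89.7, 157.8]
force: [0.0, 0.1, -1.1]
gripper_width: 89.8
time_s: 9.3
ee_pos: [621.0, -224.6, 113.6]
ee_rot: [-44.6, 90.0, -36.4]
force: [-0.1, -0.7, -0.7]
gripper_width: 39.6
[ 621.00590563 -224.56769351  113.62506766] [-0.1429273  -0.68929542 -0.73796356] 39.63540966016416
```

```bash
python3 -m handwheel '0 0 0 0 0 0 0.03;0 0 0 0 0 0 0.03;0 0 0 0 0 0 0.03;0 0 0 0 0 0 0.03;0 0 0 -0.01 0 0 0.03;0 0 0 -0.03 0 0 0.03;0 0 0 -0.06 0 0 0.03;0 0 0 -0.09 0 0 0.03;0 0 0 -0.13 0 0 0.03;0 0 0 -0.16 0 0 0.03;0 0 0 -0.16 0 0 0.03;0 0 0 -0.16 0 0 0.03' ; python3 -c "
from h import *
s=env.state();print(s['ee_pos'],s['force'],s['torque'],s['gripper_width'],s['qpos'])
plan(st(0,0,273),87.2)
i,c=snap('wrist')
cv2.imwrite('pics/w6.png',cv2.resize(i[150:350,200:440],None,fx=3,fy=3,interpolation=cv2.INTER_CUBIC)[:,:,::-1])"
```

```text
time_s: 10.3
ee_pos: [621.3, -224.5, 274.7]
ee_rot: [-28.6, 89.8, -20.4]
force: [-1.2, 0.0, -7.2]
gripper_width: 35.9
[ 621.29212277 -224.51214638  274.74989086] [-1.20919082  0.01529658 -7.15922846] [ 0.12134045 -0.10556333  0.02111627] 35.90209039312267 [-2.08660729e+01  2.47059293e+01  7.11367865e+01  1.22606894e-03
  8.40045056e+01 -1.19062242e+02]
yaw 87.2 turn [11.    0.14  0.06] shift [0.0012 0.4563 0.027 ] q6 -119.1
yaw 267.2 turn [-1.69e+02 -9.00e-02  2.10e-01] shift [0.0012 0.4563 0.027 ] q6 -119.1
```

View pics/w6.png

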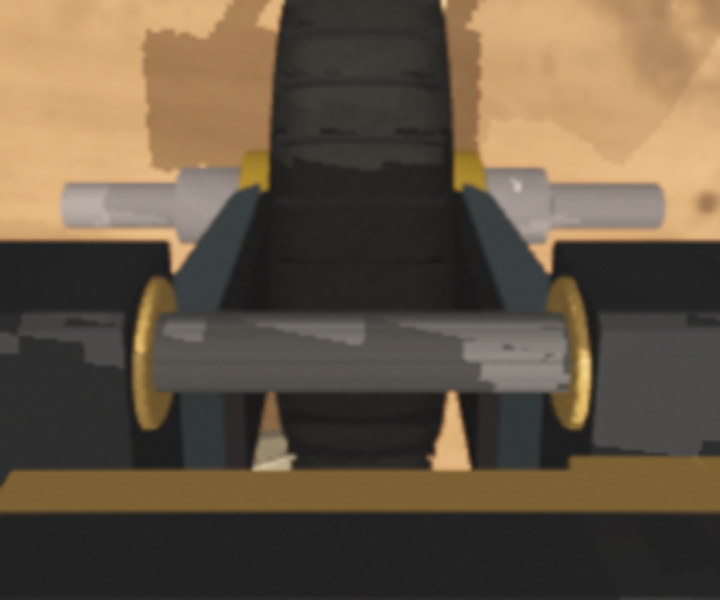

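Wheel hangs level in the jaws, axle ends at crop (62,205) and (664,205).

```bash
cat >> h.py <<'E'
def wheel_in_tool(c,pa,pb):
    s=env.state();R=R_of(s)
    best=min(np.arange(-80,10,.5),key=lambda dz:abs(np.linalg.norm(onz(c,pa,s['ee_pos'][2]+dz)-onz(c,pb,s['ee_pos'][2]+dz))-150))
    for dz in(best,-33):
        a,b=[onz(c,p,s['ee_pos'][2]+dz) for p in(pa,pb)];t=[R.T@(q-s['ee_pos']) for q in(a,b)]
        print(dz,np.linalg.norm(a-b),'mid tool',((t[0]+t[1])/2).round(1),'yaw',np.degrees(np.arctan2(*(b-a)[1::-1])).round(2),'mid world',((a+b)/2).round(1))
E
python3 -c "
from h import *
i,c=last('wrist');f=lambda u,v:(200+u/3,150+v/3)
wheel_in_tool(c,f(62,205),f(664,205));print(R_of(env.state()).round(3))"
```

```text
-28.0 150.05608422483724 mid tool [28.  -0.5 -1. ] yaw 98.1 mid world [ 619.2 -224.7  244.1]
-33 153.79640904045615 mid tool [33.  -0.5  0.8] yaw 98.1 mid world [ 620.9 -224.4  239.1]
[[-0.003 -0.142  0.99 ]
 [ 0.001  0.99   0.143]
 [-1.     0.001 -0.002]]
```

```bash
python3 -m handwheel '11 0 0 0 0.456 0 0.03;11 0 0 0 0.456 0 0.03;11 0 0 0 0.456 0 0.03;11 0 0 0 0.456 0 0.03;11 0 0 0 0.456 0 0.03;11 0 0 0 0.456 0 0.03;11 0 0 0 0.456 0 0.03;11 0 0 0 0.456 0 0.03;11 0 0 0 0.456 0 0.03;11 0 0 0 0.456 0 0.03;11 0 0 0 0.456 0 0.03;11 0 0 0 0.456 0 0.03' ; python3 -m handwheel '0 0 0 0 0 0 0.03;0 0 0 0 0 0 0.03;0 0 0 0 0 0 0.03';  python3 -c "
from h import *
s=env.state();print(s['ee_pos'],((s['ee_pos']-SEAT)@SX),((s['ee_pos']-SEAT)@SY))
i,c=snap('wrist')
plan(st(0,0,273),87.2)
cv2.imwrite('pics/w7.png',cv2.resize(i[100:300,200:440],None,fx=3,fy=3,interpolation=cv2.INTER_CUBIC)[:,:,::-1])"
```

```text
time_s: 11.35
ee_pos: [552.8, 234.2, 269.6]
ee_rot: [155.2, 89.5, 152.8]
force: [1.3, 0.1, -5.6]
gripper_width: 35.5
time_s: 11.6
ee_pos: [555.5, 225.6, 271.7]
ee_rot: [-146.3, 89.8, -149.2]
force: [-0.7, 0.5, -6.4]
gripper_width: 36.0
[555.50262858 225.56382633 271.71847854] -27.198987502396204 -6.772923890743553
yaw 87.2 turn [-0.1  -0.12  0.08] shift [-0.0008  0.0069  0.0269] q6 -66.1
yaw 267.2 turn [1.799e+02 1.300e-01 1.900e-01] shift [-0.0008  0.0069  0.0269] q6 -66.1
```

View pics/w7.png

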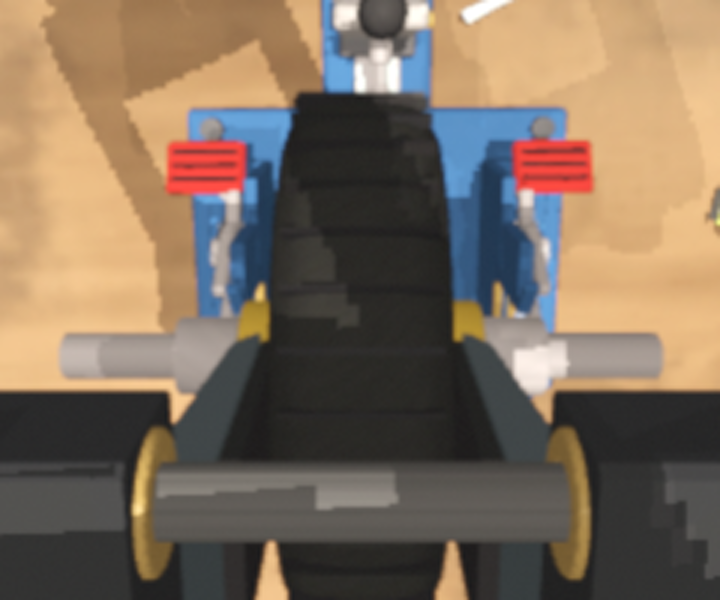

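Here the tabs are at crop (206,167) and (552,165), and the wheel needs about +27 mm in x and +7 mm in y.

```bash
python3 -c "
from h import *
i,c=last('wrist');f=lambda u,v:(200+u/3,100+v/3)
rb=sorted(blobs(i,(0,140,90),(6,255,255),None,20),key=lambda b:b[1][0]);print([b[1] for b in rb])
r,l=[onz(c,b[1],77) for b in rb];y=l-r;print(l,r,np.linalg.norm(y),np.degrees(np.arctan2(-y[0],y[1])),((l+r)/2-SEAT)@SX,((l+r)/2-SEAT)@SY)
# base back edge corners (x=-70?) and front
for p in((190,108),(567,108)):q=onz(c,f(*p),12);print('base corner',(q-SEAT)@SX,(q-SEAT)@SY)
k=onz(c,f(381,15),142);print('knob',(k-SEAT)@SX,(k-SEAT)@SY)
wheel_in_tool(c,f(62,357),f(661,357))
"
```

```text
[[267.5, 155.4], [384.4, 154.8]]
[528.95864124 308.69179561  77.        ] [521.9507627  158.96330511  77.        ] 149.89239883808085 -2.6797108222983823 -57.61472203646617 0.013100089331238502
base corner -78.64521834013067 -91.76309140776691
base corner -78.05947399998348 94.79475427706534
knob -115.40051921335197 -0.23021245182410677
-32.0 150.02800544733435 mid tool [32.  -0.1 -1.6] yaw 87.05 mid world [554.1 225.3 240.3]
-33 150.77135166228695 mid tool [33.  -0.1 -1.3] yaw 87.05 mid world [554.5 225.3 239.3]
```

```bash
python3 -m handwheel '0 0 0 0.01 0.007 0.015 0.03;0 0 0 0.02 0.007 0.029 0.03;0 0 0 0.035 0.007 0.029 0.03;0 0 0 0.05 0.007 0.029 0.03;0 0 0 0.065 0.007 0.029 0.03;0 0 0 0.075 0.007 0.029 0.03;0 0 0 0.078 0.007 0.029 0.03;0 0 0 0.078 0.007 0.029 0.03;0 0 0 0.078 0.007 0.029 0.03';  python3 -c "
from h import *
s=env.state();print(s['ee_pos'],((s['ee_pos']-SEAT)@SX),((s['ee_pos']-SEAT)@SY),s['force'])
i,c=snap('wrist')
plan(st(0,0,193),87.2)
cv2.imwrite('pics/w8.png',cv2.resize(i[130:250,200:440],None,fx=3.3,fy=3.3,interpolation=cv2.INTER_CUBIC)[:,:,::-1])"
```

```text
time_s: 12.4
ee_pos: [585.8, 232.2, 196.2]
ee_rot: [19.1, 89.9, 16.3]
force: [0.8, 0.0, -5.1]
gripper_width: 35.9
[585.84269207 232.15657242 196.1602044 ] 2.7827999943830006 1.2940564851008207 [ 0.79664126  0.01369133 -5.13164127]
yaw 87.2 turn [-0.03  0.11 -0.04] shift [ 0.0036 -0.0015 -0.003 ] q6 -66.6
yaw 267.2 turn [ 1.7997e+02 -7.0000e-02 -1.8000e-01] shift [ 0.0036 -0.0015 -0.003 ] q6 -66.6
```

View pics/w8.png

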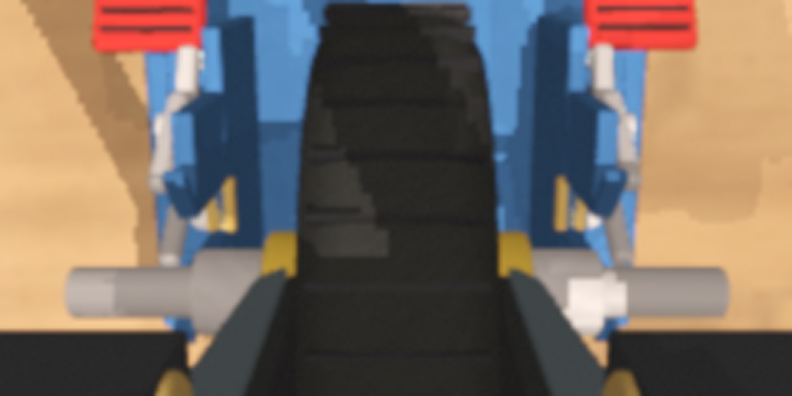

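```bash
python3 -c "
from h import *
i,c=last('wrist');g=lambda p:((p-[200,130])*3.3).round(0).tolist()
for sx in(0,3):
  for y in(-58,-52,52,58):print(sx,y,'in',g(proj(c,st(sx-20,y,140))),'out',g(proj(c,st(sx+20,y,140))),'slot-',g(proj(c,st(sx-7.5,y,128))),'slot+',g(proj(c,st(sx+7.5,y,128))))
f=lambda u,v:(200+u/3.3,130+v/3.3)
wheel_in_tool(c,f(66,292),f(728,292))
"; python3 - <<'E'
import cv2
i=cv2.imread('pics/w8.png')
a=i[140:340,120:270];b=i[140:340,530:680]
cv2.imwrite('pics/w8b.png',cv2.resize(cv2.hconcat([a,b]),None,fx=2.6,fy=2.6,interpolation=cv2.INTER_CUBIC))
E
```

```text
0 -58 in [158.0, 178.0] out [169.0, 330.0] slot- [173.0, 215.0] slot+ [176.0, 269.0]
0 -52 in [183.0, 178.0] out [192.0, 329.0] slot- [195.0, 215.0] slot+ [199.0, 269.0]
0 52 in [603.0, 177.0] out [594.0, 328.0] slot- [590.0, 214.0] slot+ [588.0, 268.0]
0 58 in [627.0, 177.0] out [618.0, 328.0] slot- [613.0, 214.0] slot+ [610.0, 268.0]
3 -58 in [159.0, 190.0] out [170.0, 340.0] slot- [173.0, 226.0] slot+ [177.0, 280.0]
3 -52 in [183.0, 190.0] out [193.0, 340.0] slot- [196.0, 226.0] slot+ [199.0, 280.0]
3 52 in [602.0, 189.0] out [594.0, 339.0] slot- [590.0, 225.0] slot+ [587.0, 278.0]
3 58 in [626.0, 189.0] out [617.0, 339.0] slot- [613.0, 225.0] slot+ [609.0, 278.0]
-31.0 149.97962006739004 mid tool [31.  -0.6 -2.2] yaw 87.03 mid world [583.9 231.9 165.6]
-33 151.47480956244797 mid tool [33.  -0.6 -1.5] yaw 87.03 mid world [584.6 231.9 163.6]
```

View pics/w8b.png

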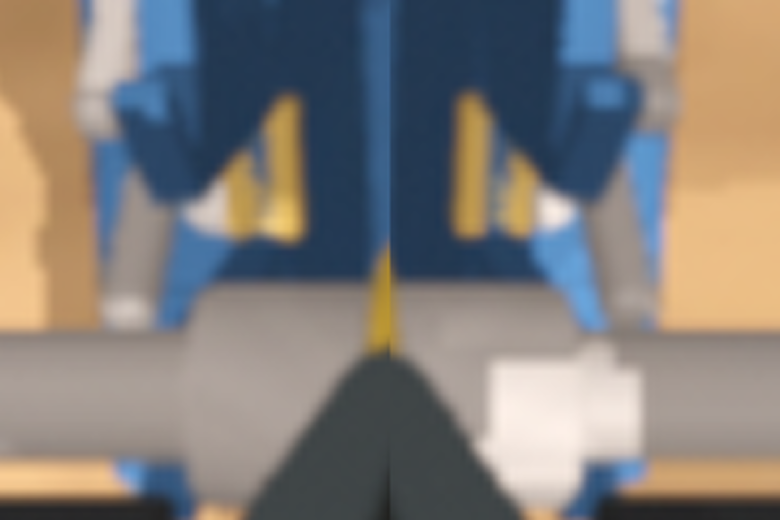

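The slot flare agrees with the estimate to within about 1 mm (measured rows 173/217 against 178/215 predicted), so I lower slowly while watching the force.

```bash
python3 -m handwheel '0 0 0 0.01 -0.001 -0.001 0.03;0 0 0 0.02 -0.001 -0.001 0.03;0 0 0 0.03 -0.001 -0.001 0.03;0 0 0 0.036 -0.001 -0.001 0.03;0 0 0 0.042 -0.001 -0.001 0.03;0 0 0 0.046 -0.001 -0.001 0.03;0 0 0 0.046 -0.001 -0.001 0.03' 60;  python3 -c "
from h import *
s=env.state();print(s['ee_pos'],((s['ee_pos']-SEAT)@SX),((s['ee_pos']-SEAT)@SY),s['force'],s['torque'],s['gripper_width'])"
```

```text
time_s: 13.03
ee_pos: [583.7, 231.7, 148.8]
ee_rot: [-172.6, 89.9, -175.4]
force: [-1.7, 0.7, -5.5]
gripper_width: 36.0
[583.71862359 231.65472021 148.76894942] 0.685782724069842 0.6890431574022368 [-1.69840227  0.74105724 -5.53662803] [0.25775501 0.10215895 0.24724923] 35.99781696952467
```

```bash
python3 -m handwheel '0 0 0 0.004 0 0 0.03;0 0 0 0.008 0 0 0.03;0 0 0 0.011 0 0 0.03;0 0 0 0.013 0 0 0.03';  python3 -c "
from h import *
s=env.state();print(s['ee_pos'],((s['ee_pos']-SEAT)@SX),((s['ee_pos']-SEAT)@SY),s['force'],s['torque'],s['gripper_width'])";python3 -m handwheel '0 0 0 0.003 0 0 0.03;0 0 0 0.006 0 0 0.03;0 0 0 0.008 0 0 0.03;0 0 0 0.010 0 0 0.03;0 0 0 0.010 0 0 0.03';  python3 -c "
from h import *
s=env.state();print(s['ee_pos'],((s['ee_pos']-SEAT)@SX),((s['ee_pos']-SEAT)@SY),s['force'],s['torque'],s['gripper_width'])"
```

```text
time_s: 13.37
ee_pos: [584.5, 231.5, 135.9]
ee_rot: [-19.6, 90.0, -22.5]
force: [0.1, 0.7, -3.9]
gripper_width: 35.7
[584.46720423 231.45845451 135.86635989] 1.4430571907149294 0.5295797667409934 [ 0.11393362  0.72852142 -3.87080308] [ 0.05439097 -0.17737019  0.00800582] 35.67802893551685
time_s: 13.78
ee_pos: [583.9, 231.2, 125.4]
ee_rot: [-150.1, 89.9, -152.9]
force: [-0.5, -0.1, -6.4]
gripper_width: 35.6
[583.89830769 231.223314   125.41649785] 0.8863264011693762 0.26692951353578 [-0.45019101 -0.09917173 -6.4451373 ] [ 0.06111712 -0.2834362   0.04804132] 35.63116321279589
```

```bash
python3 -m handwheel '0 0 0 0.001 0 0 0.03;0 0 0 0.002 0 0 0.03;0 0 0 0.003 0 0 0.03;0 0 0 0.003 0 0 0.03';  python3 -c "
from h import *
s=env.state();print(s['ee_pos'],s['force'],s['torque'],s['gripper_width'])"
```

```text
time_s: 14.12
ee_pos: [584.2, 231.6, 123.8]
ee_rot: [45.2, 90.0, 42.4]
force: [0.1, -0.4, -4.7]
gripper_width: 35.8
[584.21338707 231.59127839 123.75957873] [ 0.10847182 -0.3794567  -4.70330261] [ 0.07293853 -0.13350342  0.06668103] 35.7624691131422
```

```bash
python3 -m handwheel '0 0 0 0.001 0 0 0.03;0 0 0 0.002 0 0 0.03;0 0 0 0.003 0 0 0.03;0 0 0 0.003 0 0 0.03';  python3 -c "
from h import *
s=env.state();print(s['ee_pos'],s['force'],s['torque'],s['gripper_width'])
i,c=snap('side');cv2.imwrite('pics/s2.png',cv2.resize(i[160:250,190:300],None,fx=5,fy=5,interpolation=cv2.INTER_CUBIC)[:,:,::-1])
i,c=snap('wrist','pics/w9.png')
print(blobs(i,(0,140,90),(6,255,255),None,20))"
```

```text
time_s: 14.45
ee_pos: [584.3, 231.6, 123.5]
ee_rot: [24.1, 89.9, 21.3]
force: [-4.5, -2.1, 9.2]
gripper_width: 35.7
[584.3386858  231.62164346 123.45549195] [-4.49208335 -2.09557923  9.22223833] [-2.35955842e-01  8.02627326e-01  7.41941992e-04] 35.671323625479836
[(np.int32(1474), [203.0, 144.5], [173, 129, 60, 33]), (np.int32(1490), [436.8, 143.7], [408, 129, 60, 32])]
```

```bash
python3 - <<'E'
from h import *
i,c=last('wrist')
rb=sorted(blobs(i,(0,140,90),(6,255,255),None,20),key=lambda b:b[1][0])
for z in(77,94,111):
    r,l=[onz(c,b[1],z) for b in rb];print(z,np.linalg.norm(l-r),((l+r)/2-SEAT)@SX,((l+r)/2-SEAT)@SY)
print([ (w/h) for _,_,(a,b,w,h) in rb])
E
```

```text
77 175.80552086120207 -54.21565560295832 0.21598625881168437
94 161.99867716913138 -55.613022044466064 0.20000340312794077
111 148.19183347706067 -57.010388485973806 0.1840205474441404
[1.8181818181818181, 1.875]
```

View pics/w9.png

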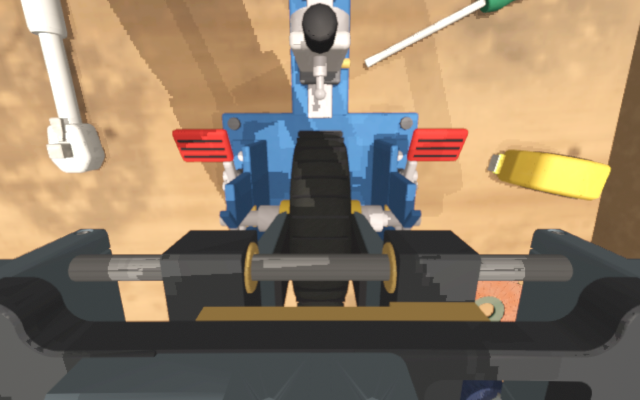

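Both tabs are back up: spacing matches z of about 110, so the latches are shut, and the axle has bottomed at TCP z 123.5. Releasing and rising.

```bash
python3 -m handwheel '0 0 0 -0.002 0 0 0.058;0 0 0 -0.002 0 0 0.058;0 0 0 -0.002 0 0 0.058;0 0 0 -0.002 0 0 0.058;0 0 0 -0.015 0 0 0.058;0 0 0 -0.04 0 0 0.058;0 0 0 -0.08 0 -0.03 0.058;0 0 0 -0.12 0 -0.07 0.058;0 0 0 -0.13 0 -0.11 0.058;0 0 0 -0.13 0 -0.13 0.058;0 0 0 -0.13 0 -0.13 0.058;0 0 0 -0.13 0 -0.13 0.058';  python3 -c "
from h import *
i,c=snap('wrist','pics/w10.png')
s=env.state();print(s['ee_pos'],s['force'],s['gripper_width'])
plan(st(-122,0,119),87.2)
for g in(0,10,20):print(g,proj(c,st(-122+g,0,142)))
print(blobs(i,(0,140,90),(6,255,255),None,20))"
```

```text
time_s: 15.55
ee_pos: [453.5, 238.1, 251.6]
ee_rot: [24.0, 89.8, 21.3]
force: [0.4, -0.7, -0.4]
gripper_width: 58.1
[454.51327849 238.05186904 250.84611342] [-0.10879774 -0.31555813  0.36996963] 58.00061430798203
yaw 87.2 turn [ 0.04  0.09 -0.03] shift [ 0.1319 -0.0008  0.0065] q6 -60.9
yaw 267.2 turn [-1.7996e+02  4.0000e-02  1.5000e-01] shift [ 0.1319 -0.0008  0.0065] q6 -60.9
0 [319.6297558  201.36990402]
10 [319.63706076 210.63994617]
20 [319.64422751 219.74790693]
[]
```

View pics/w10.png

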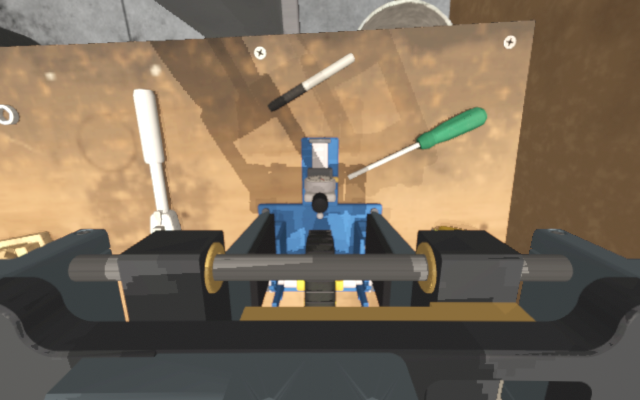

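Knob top at (320,203), which is a carriage reading of about 2 mm; the wheel stayed in the stand. Next: grip the knob.

```bash
python3 -m handwheel '0 0 0 0.03 -0.001 0.008 0.058;0 0 0 0.06 -0.001 0.008 0.058;0 0 0 0.09 -0.001 0.008 0.058;0 0 0 0.115 -0.001 0.008 0.05;0 0 0 0.130 -0.001 0.008 0.01;0 0 0 0.130 -0.001 0.008 0.01;0 0 0 0.130 -0.001 0.008 0.01;0 0 0 0.130 -0.001 0.008 0.01;0 0 0 0.130 -0.001 0.008 0.01;0 0 0 0.130 -0.001 0.008 0.01;0 0 0 0.130 -0.001 0.008 0.01;0 0 0 0.130 -0.001 0.008 0.01' 15;  python3 -c "
from h import *
i,c=snap('wrist','pics/w11.png')
s=env.state();print(s['ee_pos'],s['force'],s['gripper_width'],(s['ee_pos']-SEAT)@SX,(s['ee_pos']-SEAT)@SY)
for g in(0,10,20):print(g,proj(c,st(-122+g,0,142)))"
```

```text
time_s: 16.6
ee_pos: [463.6, 237.2, 121.6]
ee_rot: [29.1, 89.8, 26.3]
force: [2.3, 1.3, 1.7]
gripper_width: 17.8
[463.58143218 237.20337647 121.61093249] [3.10047139 1.43656177 3.70046563] 17.287795562223344 -119.57903196114678 0.36240094544245377
0 [320.51084194 247.48942974]
10 [320.53669694 263.22501091]
20 [320.56179906 278.48515554]
```

View pics/w11.png

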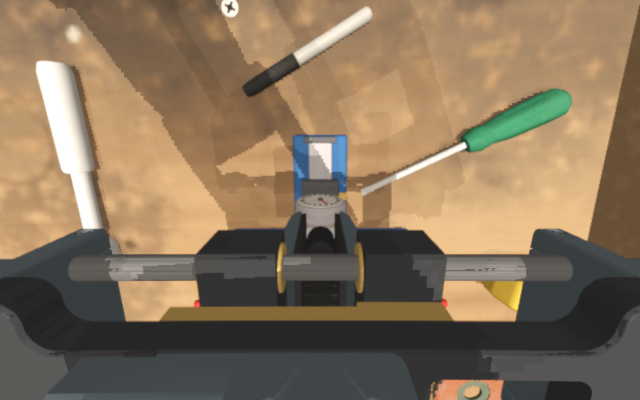

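```bash
python3 - <<'E'
from h import *
he=env.get_calibration('wrist');x=np.array([0,0,-1.])
def cam(ee):
    T=np.eye(4);T[:3,:3]=np.c_[x,SY,np.cross(x,SY)];T[:3,3]=ee;return T@he['hand_eye'],he['mtx'],he['k1']
for f,ee,box in(('w9',(584.34,231.62,123.46),(295,0,345,60)),('w10',(454.2,238.05,251.1),(305,185,335,220)),('w2',(502.8,241,329),(300,138,330,162))):
    i=cv2.imread(f'pics/{f}.png')[:,:,::-1];g=cv2.cvtColor(i,cv2.COLOR_RGB2GRAY);x0,y0,x1,y1=box
    m=np.zeros_like(g);m[y0:y1,x0:x1]=(g[y0:y1,x0:x1]<55)*255
    cn=max(cv2.findContours(m,0,2)[0],key=cv2.contourArea);b=cv2.boundingRect(cn);print(f,b,cv2.contourArea(cn))
    c=cam(ee)
    for gg in(0,4,8):
        t=[proj(c,st(-122+gg+9*np.cos(a),9*np.sin(a),z)) for a in np.linspace(0,6.28,40) for z in(115,142)];t=np.array(t)
        print(gg,t.min(0).round(1),t.max(0).round(1))
E
```

```text
w9 (304, 27, 32, 26) 293.5
0 [300.1 -13.7] [338.6  44.9]
4 [300.3  -3.6] [338.4  52.7]
8 [300.5   6.3] [338.3  60.3]
w10 (312, 193, 16, 19) 215.5
0 [311.  186.6] [328.6 209.5]
4 [311.1 190.1] [328.6 213.2]
8 [311.1 193.6] [328.5 216.8]
w2 (309, 144, 9, 13) 60.5
0 [308.2 137.9] [322.7 153.8]
4 [308.3 141. ] [322.7 157. ]
8 [308.3 144. ] [322.7 160.2]
```

```bash
python3 -m handwheel '0 0 0 0 0 0.003 0.01;0 0 0 0 0 0.006 0.01;0 0 0 0 0 0.009 0.01;0 0 0 0 0 0.012 0.01;0 0 0 0 0 0.015 0.01;0 0 0 0 0 0.018 0.01;0 0 0 0 0 0.021 0.01;0 0 0 0 0 0.0235 0.01;0 0 0 0 0 0.026 0.01;0 0 0 0 0 0.026 0.01;0 0 0 0 0 0.026 0.01;0 0 0 0 0 0.026 0.01';  python3 -c "
from h import *
s=env.state();print(s['ee_pos'],s['force'],s['gripper_width'],(s['ee_pos']-SEAT)@SX,(s['ee_pos']-SEAT)@SY)"
python3 -m handwheel '0 0 0 0 0 0 0.05;0 0 0 0 0 0 0.05;0 0 0 0 0 0 0.05;0 0 0 0 0 0 0.05;0 0 0 -0.02 0 0 0.05;0 0 0 -0.06 0 0 0.05;0 0 0 -0.10 0 0 0.05;0 0 0 -0.12 0 -0.03 0.05;0 0 0 -0.13 0 -0.03 0.05;0 0 0 -0.13 0 -0.03 0.05;0 0 0 -0.13 0 -0.03 0.05;0 0 0 -0.13 0 -0.03 0.05'
python3 - <<'E'
from h import *
i,c=snap('wrist')
s=env.state();print(s['ee_pos'],s['gripper_width'])
for gg in(26,30,34):
    t=np.array([proj(c,st(-122+gg+9*np.cos(a),9*np.sin(a),z)) for a in np.linspace(0,6.28,40) for z in(115,142)])
    print(gg,t.min(0).round(1),t.max(0).round(1))
print('tread -x point',proj(c,st(-65,0,90)),'tab',proj(c,st(-57,75,111)))
cv2.imwrite('pics/w12.png',cv2.resize(i[140:270,240:400],None,fx=5,fy=4.5,interpolation=cv2.INTER_CUBIC)[:,:,::-1])
E
```

```text
time_s: 17.65
ee_pos: [488.0, 236.0, 121.6]
ee_rot: [98.0, 89.9, 95.2]
force: [-1.0, 3.3, 6.5]
gripper_width: 17.6
[488.00031883 236.04114212 121.57760807] [-1.04724939  3.25313292  6.54850351] 17.561602181990136 -95.13252323121804 0.3944111295979703
time_s: 18.65
ee_pos: [458.1, 236.3, 248.9]
ee_rot: [-143.9, 89.8, -146.7]
force: [1.0, 0.6, -0.4]
gripper_width: 50.2
[458.13191633 236.23643677 248.61572693] 49.71141095295058
26 [312.9 206.5] [330.2 230.5]
30 [312.9 209.9] [330.2 234. ]
34 [312.9 213.2] [330.2 237.6]
tread -x point [321.39137258 231.39211906] tab [385.20683304 244.39305039]
```

View pics/w12.png

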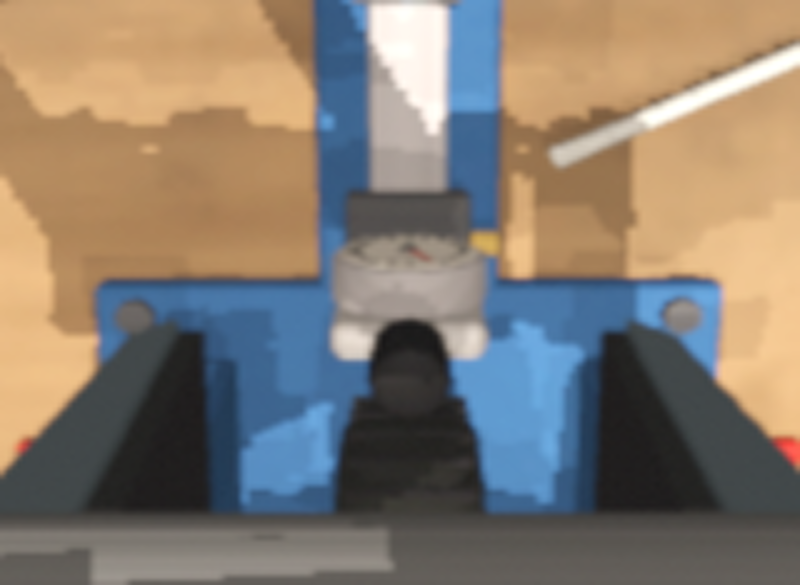

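Carriage has moved; knob now spans rows of about 211–232, so it reads about 28 and looks slightly short. A closer view from above the wheel will show the plunger.

```bash
python3 -c "
from h import *
plan(st(-5,0,160),87.2)"
```

```text
yaw 87.2 turn [-0.02 -0.16  0.11] shift [0.0883 0.0011 0.1202] q6 -61.2
yaw 267.2 turn [1.7998e+02 1.7000e-01 2.5000e-01] shift [0.0883 0.0011 0.1202] q6 -61.2
```

```bash
python3 -m handwheel '0 0 0 0 0.001 0.04 0.06;0 0 0 0 0.001 0.08 0.06;0 0 0 0 0.001 0.12 0.06;0 0 0 0.02 0.001 0.12 0.06;0 0 0 0.045 0.001 0.12 0.06;0 0 0 0.07 0.001 0.12 0.06;0 0 0 0.088 0.001 0.12 0.06;0 0 0 0.088 0.001 0.12 0.06;0 0 0 0.088 0.001 0.12 0.06;0 0 0 0.088 0.001 0.12 0.06;0 0 0 0.088 0.001 0.12 0.06'
python3 - <<'E'
from h import *
i,c=snap('wrist')
s=env.state();print(s['ee_pos'],s['gripper_width'],s['force'])
rb=sorted(blobs(i,(0,140,90),(6,255,255),None,20),key=lambda b:b[1][0])
r,l=[onz(c,b[1],111) for b in rb];print('tabs',np.linalg.norm(l-r),((l+r)/2-SEAT)@SX,((l+r)/2-SEAT)@SY)
f=lambda p:((p-[260,60])*6).round(0).tolist()
for gg in(26,30,34):
    t=np.array([proj(c,st(-122+gg+9*np.cos(a),9*np.sin(a),z)) for a in np.linspace(0,6.28,40) for z in(115,142)])
    print(gg,f(t.min(0)),f(t.max(0)))
print('tread',f(proj(c,st(-65,0,90))),f(proj(c,st(-62.3,0,109))))
cv2.imwrite('pics/w13.png',cv2.resize(i[60:160,260:380],None,fx=6,fy=6,interpolation=cv2.INTER_CUBIC)[:,:,::-1])
E
```

```text
time_s: 19.62
ee_pos: [579.2, 232.1, 163.8]
ee_rot: [21.3, 89.9, 18.4]
force: [0.8, -0.3, 0.5]
gripper_width: 60.3
[579.13668234 232.12125687 163.94037273] 59.59256964748607 [0.70236882 0.64678161 0.32191078]
tabs 148.68809426853545 -57.06826436034143 0.15163929713897215
26 [270.0, 81.0] [440.0, 275.0]
30 [270.0, 123.0] [439.0, 309.0]
34 [271.0, 163.0] [439.0, 343.0]
tread [356.0, 448.0] [356.0, 477.0]
```

View pics/w13.png

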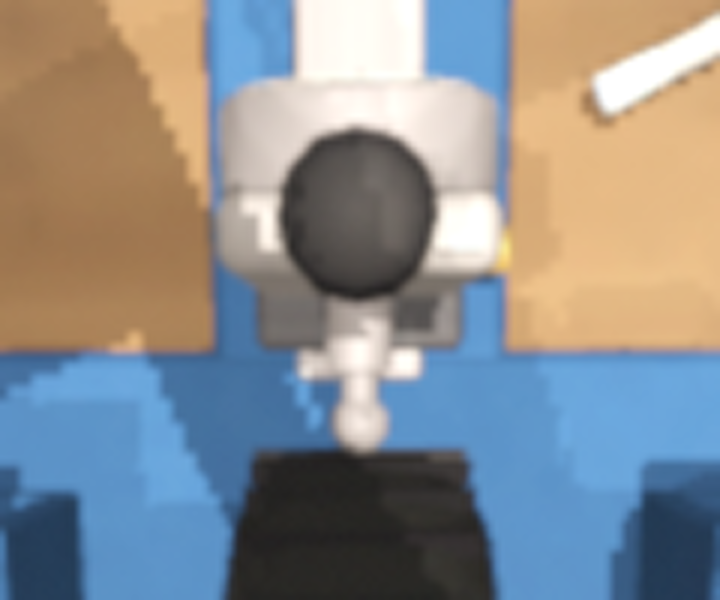

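Clear view: the round tip rests on the tread at crop (358,452), and the knob is centred at (358,213). I compare the plunger's visible length with the earlier, unpushed picture.

```bash
python3 - <<'E'
from h import *
he=env.get_calibration('wrist');x=np.array([0,0,-1.])
def cam(ee):
    T=np.eye(4);T[:3,:3]=np.c_[x,SY,np.cross(x,SY)];T[:3,3]=ee;return T@he['hand_eye'],he['mtx'],he['k1']
i9=cv2.imread('pics/w9.png')[:,:,::-1];i13,c13=last('wrist');c9=cam((584.34,231.62,123.46))
for n,i,c,r0,r1 in(('w9',i9,c9,40,132),('w13',i13,c13,100,142)):
    h=cv2.cvtColor(np.ascontiguousarray(i),cv2.COLOR_RGB2HSV)
    print(n)
    for r in range(r0,r1,1):
        w=np.where((h[r,300:340,1]<90)&(h[r,300:340,2]>95))[0]
        o,d=ray(c,(320,r));X=(onz(c,(319,r),90)-SEAT)@SX
        print(r,len(w),(w.min()+300,w.max()+300) if len(w) else '',round(float(X),1),end=' | ')
    print()
E
python3 - <<'E'
import cv2
i=cv2.imread('pics/w9.png');cv2.imwrite('pics/w9c.png',cv2.resize(i[0:140,270:370],None,fx=5,fy=4,interpolation=cv2.INTER_CUBIC))
E
```

```text
w9
40 12 (np.int64(300), np.int64(339)) -121.6 | 41 12 (np.int64(300), np.int64(339)) -121.1 | 42 13 (np.int64(300), np.int64(339)) -120.5 | 43 13 (np.int64(300), np.int64(339)) -119.9 | 44 14 (np.int64(300), np.int64(339)) -119.3 | 45 15 (np.int64(300), np.int64(339)) -118.7 | 46 16 (np.int64(300), np.int64(339)) -118.2 | 47 17 (np.int64(300), np.int64(339)) -117.6 | 48 19 (np.int64(300), np.int64(339)) -117.0 | 49 20 (np.int64(300), np.int64(339)) -116.4 | 50 22 (np.int64(300), np.int64(339)) -115.8 | 51 24 (np.int64(300), np.int64(339)) -115.2 | 52 28 (np.int64(300), np.int64(339)) -114.6 | 53 36 (np.int64(300), np.int64(339)) -114.0 | 54 40 (np.int64(300), np.int64(339)) -113.4 | 55 40 (np.int64(300), np.int64(339)) -112.8 | 56 40 (np.int64(300), np.int64(339)) -112.2 | 57 40 (np.int64(300), np.int64(339)) -111.7 | 58 40 (np.int64(300), np.int64(339)) -111.1 | 59 40 (np.int64(300), np.int64(339)) -110.5 | 60 40 (np.int64(300), np.int64(339)) -109.9 | 61 40 (np.int64(300), np.int64(339)) -109.3 | 62 40 (np.int64(300), np.int64(339)) -108.7 | 63 40 (np.int64(300), np.int64(339)) -1
[... 3812 characters left out ...]
.int64(310), np.int64(328)) -74.5 | 124 8 (np.int64(316), np.int64(323)) -73.7 | 125 7 (np.int64(316), np.int64(322)) -72.9 | 126 8 (np.int64(316), np.int64(323)) -72.0 | 127 8 (np.int64(316), np.int64(323)) -71.2 | 128 10 (np.int64(315), np.int64(324)) -70.4 | 129 10 (np.int64(315), np.int64(324)) -69.6 | 130 10 (np.int64(315), np.int64(324)) -68.8 | 131 10 (np.int64(315), np.int64(324)) -68.0 | 132 10 (np.int64(315), np.int64(324)) -67.2 | 133 8 (np.int64(316), np.int64(323)) -66.3 | 134 8 (np.int64(316), np.int64(323)) -65.5 | 135 8 (np.int64(319), np.int64(336)) -64.7 | 136 1 (np.int64(337), np.int64(337)) -63.9 | 137 0  -63.1 | 138 0  -62.2 | 139 0  -61.4 | 140 0  -60.6 | 141 0  -59.7 |
```

View pics/w9c.png

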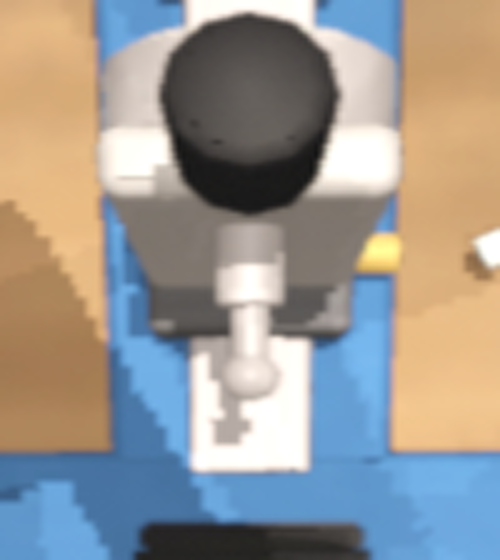

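Exposed plunger went from about 14.8 mm (free) to about 10.8 mm, so it's pushed about 4 mm; the tip's free position gives a similar figure. One small correction of about +1 mm.

```bash
python3 -m handwheel '0 0 0 -0.04 0 0 0.06;0 0 0 -0.07 0 -0.03 0.06;0 0 0 -0.07 0 -0.06 0.06;0 0 0 -0.07 0 -0.088 0.06;0 0 0 -0.07 0 -0.088 0.06;0 0 0 -0.07 0 -0.088 0.06'
python3 -c "
from h import *
plan(st(-93,0.4,121),87.2)"
```

```text
time_s: 20.17
ee_pos: [489.8, 236.4, 234.3]
ee_rot: [22.9, 89.8, 20.2]
force: [-0.2, -0.5, -0.0]
gripper_width: 60.2
yaw 87.2 turn [ 0.06  0.17 -0.07] shift [ 0.1133 -0.0006 -0.    ] q6 -62.7
yaw 267.2 turn [-1.7994e+02  1.2000e-01  2.7000e-01] shift [ 0.1133 -0.0006 -0.    ] q6 -62.7
```

```bash
python3 -m handwheel '0 0 0 0.03 0 0 0.06;0 0 0 0.06 0 0 0.06;0 0 0 0.09 0 0 0.05;0 0 0 0.110 0 0 0.03;0 0 0 0.112 0 0 0.01;0 0 0 0.112 0 0 0.01;0 0 0 0.112 0 0 0.01;0 0 0 0.112 0 0 0.01;0 0 0 0.112 0 0 0.01;0 0 0 0.112 0 0 0.01;0 0 0 0.112 0 0 0.01' 12; python3 -c "
from h import *
s=env.state();print(s['ee_pos'],s['force'],s['gripper_width'],(s['ee_pos']-SEAT)@SX)"
python3 -m handwheel '0 0 0 0 0 0.0007 0.01;0 0 0 0 0 0.0014 0.01;0 0 0 0 0 0.0014 0.01;0 0 0 0 0 0.0014 0.01';python3 -c "
from h import *
s=env.state();print(s['ee_pos'],s['force'],s['gripper_width'],(s['ee_pos']-SEAT)@SX)"
```

```text
time_s: 21.08
ee_pos: [491.8, 236.0, 122.1]
ee_rot: [5.6, 89.8, 2.8]
force: [0.5, -3.9, 6.8]
gripper_width: 17.5
[491.78089684 235.96918525 122.14353939] [ 0.53034275 -3.89084426  6.79304009] 17.483731764115788 -91.35294363500891
time_s: 21.42
ee_pos: [491.8, 236.0, 122.1]
ee_rot: [15.0, 89.9, 12.2]
force: [-2.1, -2.6, 8.3]
gripper_width: 17.5
[491.7966635  235.95133692 122.1204719 ] [-2.14428783 -2.61526363  8.25248822] 17.513366058747366 -91.33632391334139
```

```bash
python3 -m handwheel '0 0 0 0 0 0.0005 0.01;0 0 0 0 0 0.001 0.01;0 0 0 0 0 0.001 0.01;0 0 0 0 0 0.001 0.01';python3 -c "
from h import *
s=env.state();print(s['ee_pos'],s['force'],s['gripper_width'],(s['ee_pos']-SEAT)@SX)"
```

```text
time_s: 21.75
ee_pos: [492.0, 235.9, 122.1]
ee_rot: [169.5, 90.0, 166.7]
force: [-3.6, -2.0, 8.8]
gripper_width: 17.6
[492.02334709 235.90196894 122.07176423] [-3.6230429  -1.9773938   8.83211669] 17.57855562861231 -91.10749933410445
```

Now it's moving (0.25 mm at 3.6 N); another 0.8 mm, then release and rise.

```bash
python3 -m handwheel '0 0 0 0 0 0.0005 0.01;0 0 0 0 0 0.0009 0.01;0 0 0 0 0 0.0009 0.01';python3 -c "
from h import *
s=env.state();print(s['ee_pos'],s['force'],s['gripper_width'],(s['ee_pos']-SEAT)@SX)"
python3 -m handwheel '0 0 0 0 0 0 0.05;0 0 0 0 0 0 0.05;0 0 0 0 0 0 0.05;0 0 0 0 0 0 0.06;0 0 0 -0.02 0 0 0.06;0 0 0 -0.06 0 0 0.06;0 0 0 -0.10 0 0 0.06;0 0 0 -0.11 0 0.03 0.06;0 0 0 -0.11 0 0.06 0.06;0 0 0 -0.11 0 0.086 0.06;0 0 0 -0.11 0 0.086 0.06;0 0 0 -0.11 0 0.086 0.06'
python3 -c "
from h import *
plan([579.1,232.1,163.9],87.2)"
```

```text
time_s: 22.0
ee_pos: [492.8, 235.9, 122.1]
ee_rot: [171.2, 89.9, 168.4]
force: [-2.9, -2.6, 9.6]
gripper_width: 17.4
[492.80828477 235.89644598 122.09008814] [-2.93026517 -2.57898804  9.6216056 ] 17.370192674540093 -90.32322896784143
time_s: 23.0
ee_pos: [580.0, 231.5, 229.3]
ee_rot: [-164.7, 89.9, -167.6]
force: [-0.9, -0.4, -0.2]
gripper_width: 60.1
yaw 87.2 turn [-0.06 -0.1   0.03] shift [ 0.0654  0.0005 -0.0009] q6 -66.4
yaw 267.2 turn [1.7994e+02 4.0000e-02 1.6000e-01] shift [ 0.0654  0.0005 -0.0009] q6 -66.4
```

Moved +1.0 mm in total. Same close view again to check.

```bash
python3 -m handwheel '0 0 0 0.03 0 -0.001 0.06;0 0 0 0.055 0 -0.001 0.06;0 0 0 0.065 0 -0.001 0.06;0 0 0 0.065 0 -0.001 0.06;0 0 0 0.065 0 -0.001 0.06;0 0 0 0.065 0 -0.001 0.06'
python3 - <<'E'
from h import *
i,c=snap('wrist');s=env.state();print(s['ee_pos'])
g=cv2.cvtColor(i,cv2.COLOR_RGB2GRAY);m=np.zeros_like(g);m[70:118,300:340]=(g[70:118,300:340]<90)*255
print(cv2.boundingRect(max(cv2.findContours(m,0,2)[0],key=cv2.contourArea)))
rb=sorted(blobs(i,(0,140,90),(6,255,255),None,20),key=lambda b:b[1][0])
r,l=[onz(c,b[1],111) for b in rb];print('tabs',np.linalg.norm(l-r),((l+r)/2-SEAT)@SX)
for v in(375,395,452):print(v,(onz(c,(319,60+v/6),90)-SEAT)@SX)
cv2.imwrite('pics/w14.png',cv2.resize(i[60:260,220:420],None,fx=3,fy=3,interpolation=cv2.INTER_CUBIC)[:,:,::-1])
E
```

```text
time_s: 23.5
ee_pos: [579.1, 232.3, 167.1]
ee_rot: [23.6, 89.8, 20.8]
force: [-0.3, 0.4, 0.2]
gripper_width: 60.0
[579.32417845 232.29266872 167.33474709]
(307, 85, 25, 31)
tabs 148.62340293680012 -56.905658822244234
375 -74.89380168419756
395 -72.16912183778342
452 -64.31100948589116
```

View pics/w14.png

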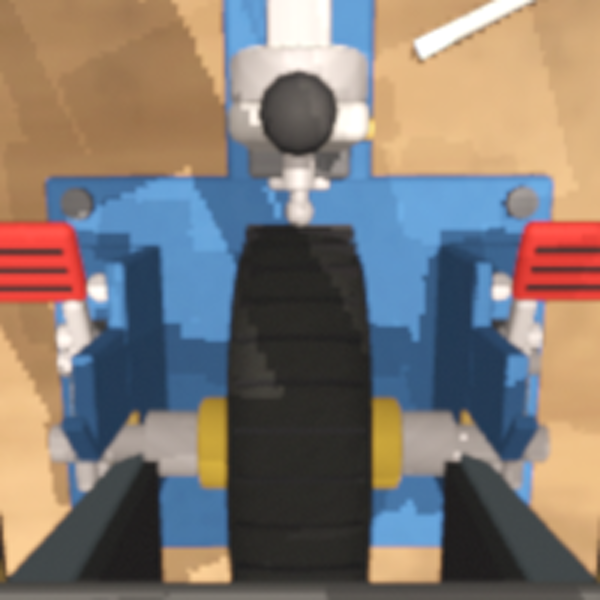

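The axle is level in both slots, the tabs are up (shut), the tip is on the tread at crop (300,224), and the carriage has advanced about 1 mm. I retreat and hand in.

```bash
python3 -m handwheel '0 0 0 -0.04 0 0 0.06;0 0 0 -0.08 0 0 0.06;0 0 0 -0.12 0 0 0.06;0 0 0 -0.15 0 0 0.06;0 0 0 -0.15 0 0 0.06;0 0 0 -0.15 0 0 0.06;0 0 0 -0.15 0 0 0.06'; python3 -c "
from workcell import env
print(env.state()['time_s'],env.state()['force']);print(env.job_done())"
```

```text
time_s: 24.13
ee_pos: [578.3, 231.7, 315.7]
ee_rot: [13.3, 90.0, 10.5]
force: [-0.1, 0.2, -1.0]
gripper_width: 60.1
24.1333 [-0.05984681  0.17475692 -0.95464464]
the job is handed in; nothing more can be done
None
```

The wheel is in the truing stand with both latches shut, and the dial gauge's plunger is pushed in by about 5 mm. I handed the job in at 24 s, with the gripper clear of everything.

- **Latches opened:** I pressed the left tab, then the right. Both measured about 34 mm lower afterwards (z about 77), so they stayed open.
- **Wheel seated:** I gripped the smaller wheel in the cradle and lowered it into the slots. It stopped at the bottom with about 15 N of press. The tabs then measured at z about 110, their shut height, and the axle looked level in both slots.
- **Gauge:** The first slide left the plunger in by only about 4 mm, so I gripped the knob again and moved it 1.0 mm further. The last picture shows the tip on the tread. The plunger travel comes from pictures and arm travel, accurate to about 1 mm; the force was too small to confirm it.
- **Tools:** Nothing in the pictures shows them being moved, but I made no separate check of each one.
- **Disagreement:** The knob's starting position varied with the picture used, reading 2 to 6 mm on the carriage. I therefore judged the final setting by the length of plunger still showing.
- **Over budget:** I viewed 18 pictures, crops included, against the 10 allowed.

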